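# Hold the test box shutter half open

### The arm

A 6-joint arm with a two-finger parallel gripper is mounted at the origin on a cart in front of the work surface, level with it; the furniture and walls round the work are solid. World frame = base frame: x ahead of the robot, y to its left, z up, the work surface at z = 0. Lengths are in m, angles in rad, forces in N, time in s.
With the tool pointing down it reaches from about 0.375 to 0.9 m from the base axis. Payload 3.1 kg.
Tool frame: the origin (TCP) lies between the finger pads; the fingertips stand manip.finger_overhang ahead of it and the grasp point (between the pads) lies 5 mm behind it (manip.finger_overhang is the distance from the TCP to the fingertips, in m); z points along the fingers, y is the line along which they close (so a half turn about z gives the same grasp; the last joint's range is limited). The gripper opens to 85 mm and grips with 20 to 120 N. Pads are 22 mm wide; open, the fingers measure 114 mm over their backs; the gripper's body (76 mm by 85 mm) begins 54 mm behind the grasp point. The pads swing forward as they close: fully open they stand 13 mm farther back than shut.
Start: joints at [1.123, 0.527, 1.433, -0, 1.181, -0.178], TCP at [0.167, 0.602, 0.216] pointing down, gripper open.
Joint ranges: [-3.08, 3.08], [-0.75, 2.2], [0.22, 2.44], [-1.43, 4.57], [0, 2.65], [-2.85, 2.85]. Speed limits (rad/s): [2.79, 2.79, 3.14, 3.14, 3.14, 3.14].

### API

Orientations are given as a unit quaternion [x, y, z, w].
In Python, from station import manip gives the robot as it stands.
- The arm moves only by the tool drive_tool, never from a script. Its argument "plan" is a list of rows, each a list of 7 numbers: the shift along the tool's x, y, z in m, then the turn, a rotation vector about the tool's x, y, z in degrees, then the opening, from -1 (shut) to 1 (fully open). In form: [[x, y, z, wx, wy, wz, gripper], ...]. A call has 1 to 10 rows; each row shifts and turns the commanded pose from where the row before left it, along the tool's axes as they then stand; what a row does not reach is not made up. A row lasts 1/10 s, in which the tool goes at most 50 mm and 8.59 degrees, less where a joint would pass 70% of its speed; a pose out of reach is approached as far as the arm can. A call is refused whole if a number of a shift passes 0.05 or a number of a turn 8.59, either way. A call with a gripper value outside its range is refused whole. The fingers move at their own pace and stop on an object; "newtons" is the grip in N (left out, the last holds). Time passes only in rows, so rows that do not move let the fingers close. It gives the time, the measured TCP pose, the force, the opening and the grip force at its end, in the units of the state.
- manip.sense(): the state, without advancing time (a new reading comes with each control period).
- manip.snapshot(name): name is "scene" or "top" or "wrist"; returns a dict with "image" (384x512x3 uint8, red, green, blue), "z_map" (384x512 float32, m along the optical axis (not along the pixel's ray), 0 where there is no reading), "fov_y" (degrees; the focal length in pixels is half the picture's height over the tangent of half this angle, whatever the lens; pixels are square), "cx", "cy" (the principal point, pixels), "k1" (the pictures are not rectified: a ray, as slopes to the right and down, at radius r is drawn at 1 + k1 r^2 times it, then the intrinsics apply), "extrinsics" (4x4, takes a point from camera to world coordinates); the wrist camera has in their place "mount" (4x4, takes a point from camera to tool coordinates, whose origin is the TCP and whose axes are the flange's). Camera axes: x right, y up, looking along -z (the intrinsics and any distortion apply to the point x, -y, -z); pixel columns grow to the right and rows downward; lengths in m; the calibration is good to about 2 mm. A picture is of the moment at which its call begins: read the wrist's pose just before it.
- manip.sign_off(): hands the job in; it is judged then, once.
The state is a dict: "t": time; "q": joint angles; "qd": joint speeds; "tau": joint torques, N m; "tcp_pos": TCP position; "tool_rot": TCP orientation; "force": force on the tool from outside, world axes, zero at the start; "ft_torque": the same for the moment, N m; "finger_gap": opening from 0.0 (shut) to 1.0 (fully open); "gripper_force": force on a finger pad.
Only numpy, scipy, OpenCV 4.12 (cv2) and the standard library are available. Lean on these libraries where they do the work, as an engineer would, in place of code of your own. Each camera call takes 0.05 s, during which the arm holds its last target. There are 200 camera calls.

### The job

Unlock the shutter of the grey sensor test box by twisting its yellow captive screw cap anticlockwise (seen from above) to its stop. Then slide the sprung shutter by its blue tab against its spring until the window is half uncovered (white pointer at the red middle mark), and finish while still holding it steady there with the fingers. Never slide the shutter all the way open, and leave the loose things round the box (mug, screw jar, tape roll, solder reel, pliers) where they stand.

Things in the scene. Friction and masses are not known exactly. Their poses are not given: they have to be found in the camera images.
- test_box: Grey box fixed to the desk, top face at z = 60 mm. Origin on the desk under the window's centre; z up; +y is the way the shutter opens. Spans x -100..+45, y -60..+150 mm. Window 44 (x) by 56 (y) mm above the origin, below the shutter, between two rails 7 mm high at x -32 and +32 mm. Ticks on the top beside the -x rail (robot side): black closed, red half open, black fully open.
- shutter (a joint): Travel of the dark steel shutter along the box's +y, m: 0 closed (at rest), 0.030 half open (its trailing edge over the middle of the window), 0.060 fully open. A spring pulls it shut: 3.6 N closed, 9 N at half, 14.4 N fully open; let go, it returns. Until the cap is turned, its red cam blocks the shutter's steel pin after some 5 mm; turned past 1.2 rad it is clear.
- tab_top (a point): Top centre of the shutter's upright blue tab, z = 110 mm. The tab is 12 mm thick along the box's y, 28 mm wide along x, 45 mm high above the shutter plate; at x 0, y +15 mm in the box's frame when closed, it moves with the shutter. Beside it (22 mm to -x, 10 mm to +y) the plate carries a 6 mm steel latch pin, top at z = 74 mm. A white pointer runs from the tab to the ticks.
- half_mark (a point): Point fixed to the box (x 0, y +45 mm, z 110 mm in its frame) where tab_top lies when the shutter is exactly half open.
- lock_cap (a joint): Angle of the captive cap, rad: 0 locked (white line and middle of the red cam point 33 degrees clockwise of the box's +x, over the shutter's path), grows anticlockwise from above, 1.5 stop, unlocked (they point 53 degrees anticlockwise of +x). Starts at 0 to 0.1; slight friction (0.06 N m), stays where left, does not come off. Pushing the shutter does not turn it away.
- cap_top (a point): Top centre of the yellow ribbed round cap, on its vertical turning axis, z = 104 mm; at x -65, y +81 mm in the box's frame. Cap 38 mm across (40 over the ribs), z = 74 to 104 mm, with a white line on top. The red fan-shaped cam below it turns with it and reaches 65 mm from the axis, top at z = 73.5 mm.
- mug: Loose spotted mug, 92 x 127 x 93 mm, origin under its centre; a bystander.
- jar: Loose screw jar with green lid, 52 mm across, 54 mm high, origin under its centre; a bystander.
- tape: Loose roll of blue tape lying flat, 68 mm across, 24 mm high, origin under its centre; a bystander.
- reel: Loose reel of solder standing on its flange, 53 x 49 x 55 mm, origin under its centre; a bystander.
- pliers: Loose red-handled pliers lying flat, 52 x 151 x 11 mm, origin under the centre; a bystander.

How it is judged:
By the outcome, as a careful person would: the job done as asked, in the order asked, and still so for the second after the job is handed in, while the arm keeps its last pose, push and grip.
It also fails if it takes over 42 s, if anything falls off the work surface, if the arm or the gripper's body presses on something with over 40 N, if the wrist force passes 120 N, or if a joint passes its speed limit or range.

## Working session

There is one attempt and no reset: what is moved stays moved. The work goes in short steps, Python scripts to look and compute and a tool call to move; the robot and the scene stay as the last step left them, time stands still between calls to the robot, and variables do not carry over. Pictures are saved under pics/ and viewed, at most 10 in all, crops included, and the job is handed in when it is done.

Besides the shell and the picture viewer there is one more tool, called after ">>>" as name(argument=value, ...), one argument or row to a line, values as JSON. drive_tool: Moves the arm, as the interface text tells. Its arguments: {"type":"object","properties":{"plan":{"type":"array"},"newtons":{"type":"number"}},"required":["plan"]}

```bash
mkdir -p pics
cat > h.py <<'E'
import numpy as np, cv2
from station import manip
def snap(n):
    d=manip.snapshot(n); np.savez(''+n+'.npz',**d); return d
def world(d,u,v,z=None,T=None):
    "pixel -> world; by depth map or at height z"
    f=d['image'].shape[0]/2/np.tan(np.radians(d['fov_y'])/2)
    K=np.array([[f,0,d['cx']],[0,f,d['cy']],[0,0,1]],float)
    p=cv2.undistortPoints(np.array([[[u,v]]],float),K,np.array([float(d['k1']),0,0,0]))[0,0]
    T=d['extrinsics'] if T is None else T
    r=np.array([p[0],-p[1],-1])
    if z is None: s=d['z_map'][int(round(v)),int(round(u))]
    else: s=(z-T[2,3])/(T[:3,:3]@r)[2]
    return T[:3,:3]@(r*s)+T[:3,3]
E
python3 - <<'E'
from h import *
s=manip.sense(); print(s, manip.finger_overhang)
for n in('top','scene'):
    d=snap(n); cv2.imwrite(f'pics/{n}0.png',cv2.resize(d['image'][:,:,::-1],(800,600),interpolation=cv2.INTER_CUBIC))
E
```

```text
{'t': 0.0, 'q': array([ 1.12249777e+00,  5.28481256e-01,  1.43391064e+00, -3.06582897e-05,
        1.18144138e+00, -1.78504525e-01]), 'qd': array([-0.00150485, -0.00090663, -0.00074492,  0.00028594, -0.0012495 ,
        0.00106579]), 'tau': array([-6.30544928e-04, -4.42345977e+01, -1.78020018e+01, -2.51067986e-04,
        8.56090308e-03, -2.18793730e-06]), 'tcp_pos': array([0.16622778, 0.60169247, 0.21532177]), 'tool_rot': array([ 1.34482399e-01,  9.90915349e-01, -1.07011452e-03, -3.31903931e-04]), 'force': array([ 0.19878998, -0.04395859, -0.44173266]), 'ft_torque': array([ 0.03346447, -0.08065892,  0.00777544]), 'gripper_force': 0.0, 'finger_gap': 1.00084815060167} 0.014
```

View pics/top0.png

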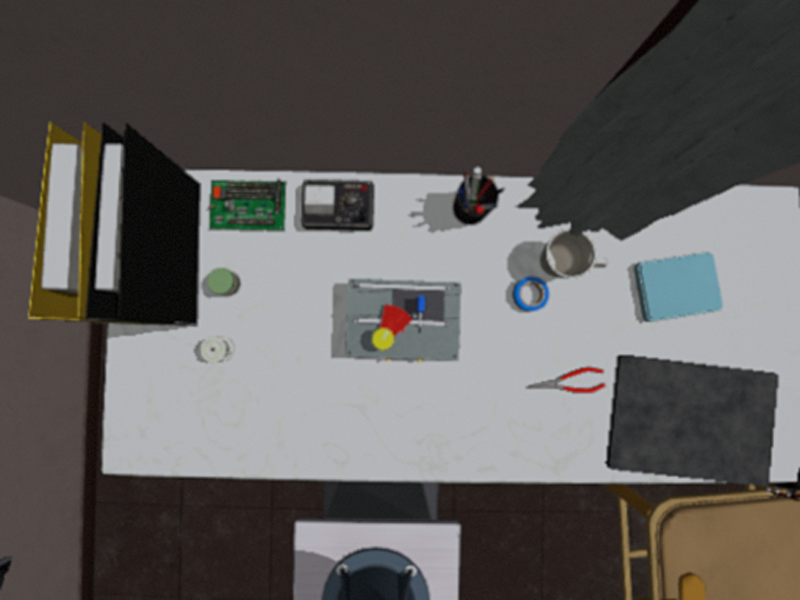

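View pics/scene0.png

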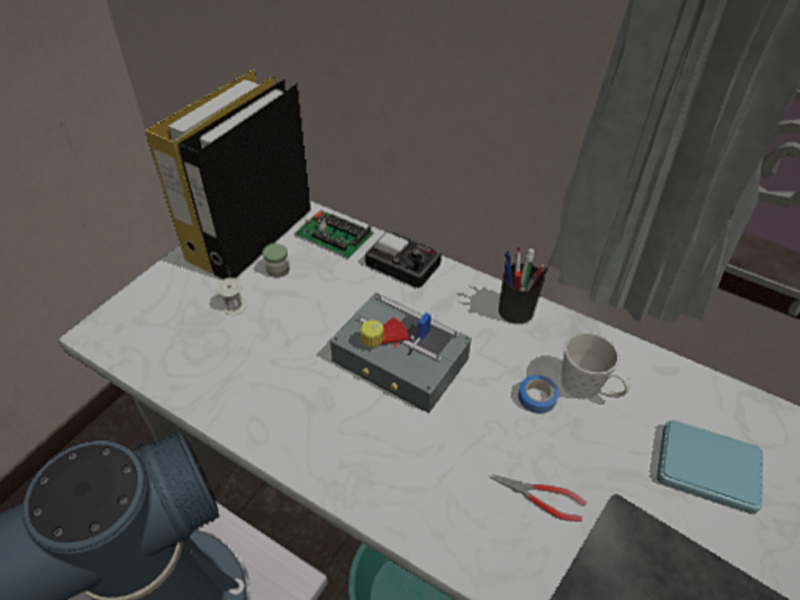

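The top view shows the box at about (395,320), the yellow cap at (382,338), the red cam at (395,320) and the blue tab at (420,303). World +x is up and +y is left in this picture. I'll enlarge it.

Run:
```python
from h import *
d=np.load('top.npz'); c=d['image'][172:237,207:302,::-1]
cv2.imwrite('pics/topc.png',cv2.resize(c,None,fx=8,fy=8,interpolation=cv2.INTER_CUBIC))
d2=np.load('scene.npz'); c=d2['image'][180:265,205:305,::-1]
cv2.imwrite('pics/scc.png',cv2.resize(c,None,fx=7,fy=7,interpolation=cv2.INTER_CUBIC))
hs=cv2.cvtColor(d['image'],cv2.COLOR_RGB2HSV)
for nm,lo,hi,z in(('yel',(22,120,120),(34,255,255),.104),('blue',(105,120,60),(125,255,255),.110)):
    m=cv2.inRange(hs,lo,hi); m[:,:207]=0;m[:,302:]=0;m[:172]=0;m[225:]=0
    v,u=np.nonzero(m); print(nm,len(u),u.mean(),v.mean(),u.min(),u.max(),v.min(),v.max(),world(d,u.mean(),v.mean(),z),world(d,u.mean(),v.mean()))
```

```text
yel 144 244.41666666666666 216.72916666666666 238 251 210 223 [ 0.50367225 -0.00222512  0.104     ] [ 0.50366688 -0.0021991   0.10177481]
blue 57 269.1929824561403 193.9298245614035 267 272 189 199 [ 0.56776891 -0.06927025  0.11      ] [ 0.56791103 -0.06939844  0.10778283]
```

View pics/topc.png

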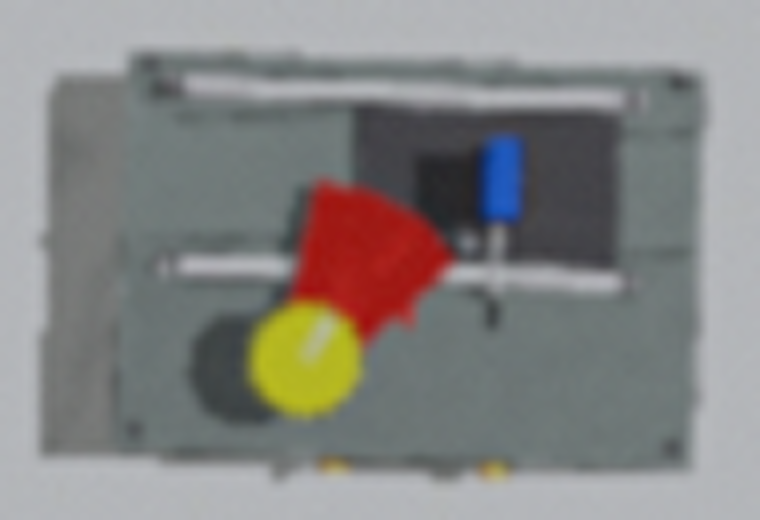

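View pics/scc.png

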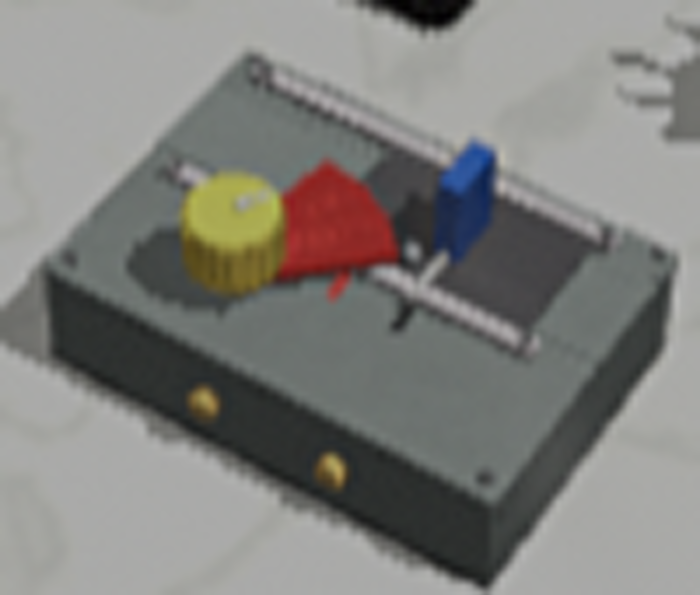

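Run:
```python
from h import *
d=np.load('top.npz')
P=lambda x,y,z:world(d,207+(x+.5)/8-.5,172+(y+.5)/8-.5,z)
for a,b,z in(((180,85),(635,98),.067),((165,265),(625,283),.067),((132,57),(700,75),.06),((122,455),(690,467),.06)):
    p,q=P(*a,z),P(*b,z); e=p-q; print(p,q,'yaw',np.degrees(np.arctan2(-e[0],e[1])))
c=P(306,358,.104);t=P(503,172,.110)
print('cap',c,'tab',t)
for yaw in(-1,-2,-3):
    y=np.radians(yaw);R=np.array([[np.cos(y),-np.sin(y)],[np.sin(y),np.cos(y)]])
    print(yaw,'origin from cap',c[:2]-R@[-.065,.081],'from tab',t[:2]-R@[0,.015])
l=P(330,318,.104);k=P(308,358,.104);print('line',np.degrees(np.arctan2(*(l-k)[1::-1])))
```

```text
[0.60206073 0.04456599 0.067     ] [ 0.60081403 -0.11970368  0.067     ] yaw -0.434828176255199
[0.53710347 0.04838484 0.067     ] [ 0.5339387  -0.11702264  0.067     ] yaw -1.096116399216005
[0.61257234 0.06263491 0.06      ] [ 0.61038868 -0.1440588   0.06      ] yaw -0.6052908191735519
[0.46861282 0.0626535  0.06      ] [ 0.46815424 -0.14224611  0.06      ] yaw -0.1282327424159756
cap [ 0.50484227 -0.00329358  0.104     ] tab [ 0.57017997 -0.06990506  0.11      ]
-1 origin from cap [ 0.56841872 -0.08541565] from tab [ 0.56991819 -0.08490277]
-2 origin from cap [ 0.56697581 -0.0865127 ] from tab [ 0.56965648 -0.08489592]
-3 origin from cap [ 0.56551397 -0.08758441] from tab [ 0.56939493 -0.0848845 ]
line -27.659605188151424
```

>>> drive_tool(
  plan=[
    [-0.02, -0.02, 0, 0, 0, 0, 1],
    [-0.0325, -0.033, 0, 0, 0, 0, 1],
    [-0.0325, -0.033, 0, 0, 0, 0, 1],
    [-0.0325, -0.033, 0, 0, 0, 0, 1],
    [-0.0325, -0.033, 0, 0, 0, 0, 1],
    [-0.0325, -0.033, 0, 0, 0, 0, 1],
    [-0.0325, -0.033, 0, 0, 0, 0, 1],
    [-0.0325, -0.033, 0, 0, 0, 0, 1],
    [-0.0325, -0.033, 0, 0, 0, 0, 1],
    [-0.0325, -0.033, 0, 0, 0, 0, 1],
  ],
)

```text
t: 1.1
tcp_pos: [0.3836, 0.2118, 0.2162]
tool_rot: [0.134, 0.991, 0.0, -0.0]
force: [0.2, 1.6, 0.5]
finger_gap: 1.002
gripper_force: 0.0
```

>>> drive_tool(
  plan=[
    [-0.0325, -0.033, 0, 0, 0, 0, 1],
    [-0.0325, -0.033, 0, 0, 0, 0, 1],
    [-0.0325, -0.033, 0, 0, 0, 0, 1],
    [-0.0325, -0.033, 0, 0, 0, 0, 1],
    [-0.025, -0.025, 0, 0, 0, 0, 1],
    [0, 0, 0, 0, 0, 7.4, 1],
    [0, 0, 0, 0, 0, 7.4, 1],
    [0, 0, 0, 0, 0, 7.4, 1],
    [0, 0, 0, 0, 0, 7.4, 1],
    [0, 0, 0, 0, 0, 0, 1],
  ],
)

```text
t: 2.1
tcp_pos: [0.4905, 0.0209, 0.216]
tool_rot: [0.383, 0.924, -0.0, -0.0]
force: [0.2, 0.2, -0.3]
finger_gap: 1.005
gripper_force: 0.0
```

```bash
cat >> h.py <<'E'
from scipy.spatial.transform import Rotation as Ro
def status(goal=None):
    s=manip.sense(); R=Ro.from_quat(s['tool_rot']).as_matrix(); p=s['tcp_pos']
    print('t',s['t'],'p',p,'psi',np.degrees(np.arctan2(R[1,1],R[0,1])),'z',R[:,2],'q6',s['q'][5],'F',s['force'],'gap',s['finger_gap'],'g',s['gripper_force'])
    if goal is not None: print('tool shift',R.T@(np.array(goal)-p))
    T=np.eye(4);T[:3,:3]=R;T[:3,3]=p; return T
def wrist(name,goal=None):
    T=status(goal); d=snap('wrist'); cv2.imwrite(f'pics/{name}.png',cv2.resize(d['image'][:,:,::-1],(800,600),interpolation=cv2.INTER_CUBIC))
    return d,T@d['mount']
E
python3 - <<'E'
from h import *
d,T=wrist('w1',[.5045,-.003,.2]); np.save('T.npy',T)
hs=cv2.cvtColor(d['image'],cv2.COLOR_RGB2HSV)
for nm,lo,hi,z in(('yel',(22,120,120),(34,255,255),.104),('blue',(105,120,60),(125,255,255),.110)):
    m=cv2.inRange(hs,lo,hi);v,u=np.nonzero(m)
    if len(u): print(nm,len(u),u.mean(),v.mean(),world(d,u.mean(),v.mean(),z,T),world(d,u.mean(),v.mean(),None,T))
E
```

```text
t 2.1 p [0.490516   0.02087952 0.21600997] psi 44.94166947976583 z [-7.89191168e-04  1.44714422e-04 -9.99999678e-01] q6 -0.969894397381875 F [ 0.19697054  0.17725017 -0.2741859 ] gap 1.0054819717605878 g 0.0
tool shift [-0.02679122 -0.00696262  0.01599548]
yel 1263 245.90815518606493 207.12114014251782 [ 0.50382953 -0.00378032  0.104     ] [ 0.50369515 -0.00362392  0.10450487]
blue 540 209.01296296296297 323.39074074074074 [ 0.56482498 -0.11935378  0.11      ] [ 6.20004057e-01 -2.02091740e-01  3.74952797e-04]
```

View pics/w1.png

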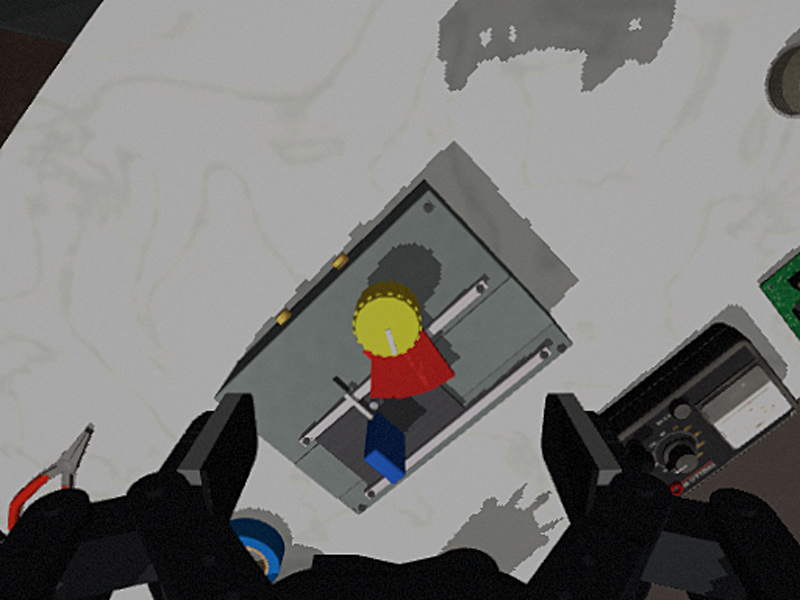

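Run:
```python
from h import *
d=np.load('wrist.npz');T=np.load('T.npy');k=512/800
P=lambda x,y,z:world(d,x*k,y*k,z,T)
print(P(386,324,.104),P(386,467,.110))
a,b=P(307,441,.067),P(485,284,.067);e=b-a;print('yaw',np.degrees(np.arctan2(-e[0],e[1])),a,b)
a,b=P(369,495,.067),P(547,350,.067);e=b-a;print('yaw',np.degrees(np.arctan2(-e[0],e[1])),a,b)
c=d['image'][255:325,210:290,::-1];cv2.imwrite('pics/w1c.png',cv2.resize(c,None,fx=8,fy=8,interpolation=cv2.INTER_CUBIC))
```

```text
[ 0.50470915 -0.00322809  0.104     ] [ 0.57086921 -0.07043024  0.11      ]
yaw -0.6963284883519162 [ 0.53797307 -0.11893165  0.067     ] [0.540019   0.04940459 0.067     ]
yaw -0.5589351054281056 [ 0.60231173 -0.12203585  0.067     ] [0.60396965 0.04791013 0.067     ]
```

View pics/w1c.png

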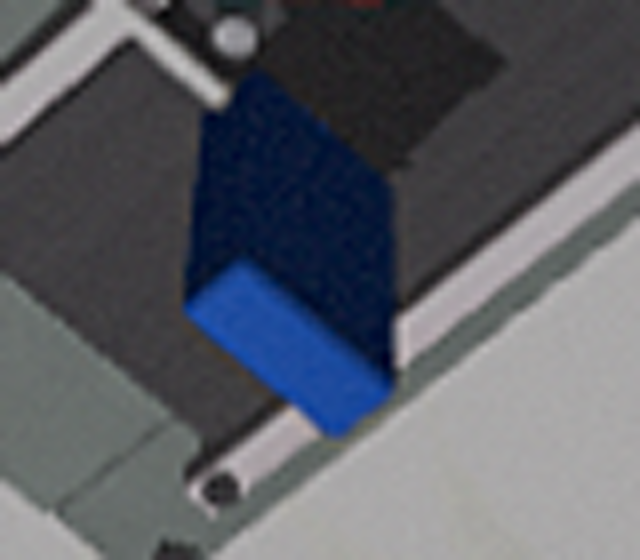

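>>> drive_tool(
  plan=[
    [-0.027, -0.007, 0, 0, 0, 0, 1],
    [0, 0, 0.04, 0, 0, 0, 1],
    [0, 0, 0.04, 0, 0, 0, 1],
    [0, 0, 0.025, 0, 0, 0, 1],
    [0, 0, 0.012, 0, 0, 0, 1],
    [0, 0, 0.007, 0, 0, 0, 1],
    [0, 0, 0, 0, 0, 0, 0.2],
    [0, 0, 0, 0, 0, 0, -0.2],
    [0, 0, 0, 0, 0, 0, -1],
    [0, 0, 0, 0, 0, 0, -1],
  ],
  newtons=40,
)

```text
t: 3.15
tcp_pos: [0.5056, -0.0032, 0.0933]
tool_rot: [0.383, 0.924, 0.0, 0.001]
force: [0.6, 0.8, -0.0]
finger_gap: 0.332
gripper_force: 0.0
```

>>> drive_tool(
  plan=[
    [0, 0, 0, 0, 0, 0, -1],
    [0, 0, 0, 0, 0, 0, -1],
    [0, 0, 0, 0, 0, 0, -1],
  ],
)

```text
t: 3.45
tcp_pos: [0.505, -0.0031, 0.0925]
tool_rot: [0.383, 0.924, 0.0, 0.0]
force: [0.7, 0.6, 0.1]
finger_gap: 0.001
gripper_force: 0.0
```

```bash
python3 -c "
from h import *
status()"
```

```text
t 3.45 p [ 0.50496351 -0.00314817  0.09247671] psi 44.94223448783877 z [ 2.67540446e-04 -6.61663021e-05 -9.99999962e-01] q6 -1.0122407124056851 F [0.6678543  0.55433414 0.09842668] gap 0.0009400369706083903 g 0.0
```

The fingers shut without meeting the cap, so I'll look.

```bash
python3 -c "
from h import *
wrist('w2')
d=snap('scene');c=d['image'][150:265,195:335,::-1]
a=cv2.resize(c,(700,575),interpolation=cv2.INTER_CUBIC)
w=cv2.resize(cv2.imread('pics/w2.png'),(400,300))
cv2.imwrite('pics/s2.png',np.hstack([cv2.resize(a,(400,329)),cv2.copyMakeBorder(w,0,29,0,0,0)]))
"
```

```text
t 3.45 p [ 0.50496351 -0.00314817  0.09247671] psi 44.94223448783877 z [ 2.67540446e-04 -6.61663021e-05 -9.99999962e-01] q6 -1.0122407124056851 F [0.6678543  0.55433414 0.09842668] gap 0.0009400369706083903 g 0.0
```

View pics/s2.png

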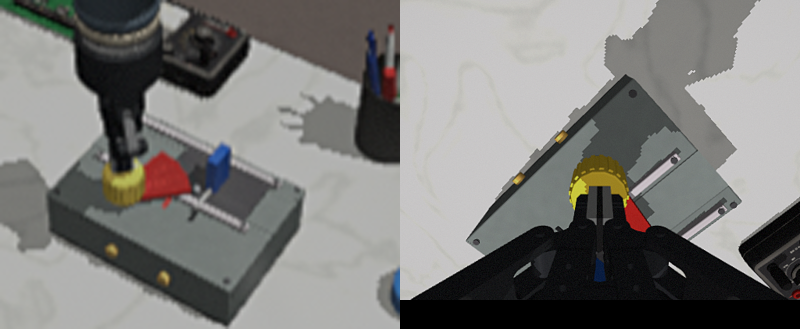

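The scene view shows the closed fingers ending at the cap's top or just behind it. I'll measure the fingertips from the depth maps.

Run:
```python
from h import *
T=status();d=np.load('wrist.npz');M=d['mount'];print(np.round(M,4))
W=T@M
for v in range(225,290,6):
    p=world(d,254,v,None,W);t=world(d,254,v,None,M)
    print(v,d['image'][v,254],np.round(p,4),'tool',np.round(t,4))
for u in(240,246,262,270):
    print(u,np.round(world(d,u,248,None,M),4), d['image'][248,u])
s=np.load('scene.npz')
for v in range(185,225,4):
    print(v,[ (tuple(np.round(world(s,u,v),3))) for u in (236,240,244)])
```

```text
t 3.55 p [ 0.50491995 -0.00314615  0.09235115] psi 44.941448061517384 z [ 8.22744131e-05 -1.17405064e-05 -9.99999997e-01] q6 -1.0122623972713074 F [ 0.05794447 -0.48906062  0.78551483] gap 0.0019135344365167615 g 0.0
[[ 4.000e-04  9.463e-01  3.233e-01  8.320e-02]
 [ 1.000e+00 -1.000e-04 -9.000e-04  1.000e-04]
 [-8.000e-04  3.233e-01 -9.463e-01 -1.579e-01]
 [ 0.000e+00  0.000e+00  0.000e+00  1.000e+00]]
225 [156 130  32] [0.4949 0.0065 0.1038] tool [ 0.0139 -0.0003 -0.0115]
231 [157 130  34] [0.4972 0.0041 0.1039] tool [ 0.0106 -0.0003 -0.0116]
237 [147 122  34] [0.4994 0.0019 0.1042] tool [ 0.0075 -0.0003 -0.0119]
243 [ 8 10 15] [0.497  0.0044 0.117 ] tool [ 0.011  -0.0003 -0.0246]
249 [6 9 6] [0.4972 0.0042 0.1219] tool [ 0.0106 -0.0003 -0.0295]
255 [19 19 15] [0.4975 0.0039 0.1265] tool [ 0.0103 -0.0003 -0.0341]
261 [10 13 10] [0.4969 0.0045 0.1327] tool [ 0.0111 -0.0002 -0.0403]
267 [ 8 12 11] [0.497  0.0045 0.1371] tool [ 0.011  -0.0002 -0.0447]
273 [18 16 16] [0.4969 0.0046 0.1415] tool [ 0.0111 -0.0002 -0.0492]
279 [20 18 20] [0.4968 0.0047 0.1458] tool [ 0.0113 -0.0002 -0.0534
[... 1376 characters left out ...]
-0.009), np.float64(0.121)), (np.float64(0.501), np.float64(-0.016), np.float64(0.116)), (np.float64(0.513), np.float64(-0.02), np.float64(0.106))]
213 [(np.float64(0.49), np.float64(-0.01), np.float64(0.106)), (np.float64(0.496), np.float64(-0.019), np.float64(0.105)), (np.float64(0.506), np.float64(-0.025), np.float64(0.099))]
217 [(np.float64(0.487), np.float64(-0.012), np.float64(0.094)), (np.float64(0.498), np.float64(-0.017), np.float64(0.086)), (np.float64(0.507), np.float64(-0.024), np.float64(0.081))]
221 [(np.float64(0.497), np.float64(-0.005), np.float64(0.062)), (np.float64(0.506), np.float64(-0.012), np.float64(0.058)), (np.float64(0.511), np.float64(-0.021), np.float64(0.058))]
```

The fingertips really end about 21 mm behind the nominal TCP (world z of about 0.113), so the stated overhang doesn't hold. I'll open the fingers here and check their length at cap-size opening before going lower.

>>> drive_tool(
  plan=[
    [0, 0, -0.01, 0, 0, 0, 0.2],
    [0, 0, 0, 0, 0, 0, 0.2],
    [0, 0, 0, 0, 0, 0, 0.2],
    [0, 0, 0, 0, 0, 0, 0.2],
    [0, 0, 0, 0, 0, 0, 0.2],
    [0, 0, 0, 0, 0, 0, 0.2],
  ],
)

```text
t: 4.15
tcp_pos: [0.5048, -0.0031, 0.1022]
tool_rot: [0.383, 0.924, -0.0, -0.0]
force: [0.2, 0.3, 0.8]
finger_gap: 0.602
gripper_force: 0.0
```

Run:
```python
from h import *
d,W=wrist('w3');M=d['mount']
# all pixels in tool frame, near the fingers
h,w=d['z_map'].shape; f=h/2/np.tan(np.radians(d['fov_y'])/2)
K=np.array([[f,0,d['cx']],[0,f,d['cy']],[0,0,1]],float)
uv=np.stack(np.meshgrid(np.arange(w),np.arange(h)),-1).reshape(-1,1,2).astype(float)
p=cv2.undistortPoints(uv,K,np.array([float(d['k1']),0,0,0]))[:,0]
z=d['z_map'].reshape(-1,1); P=np.hstack([p[:,:1]*z,-p[:,1:]*z,-z])@M[:3,:3].T+M[:3,3]
im=d['image'].reshape(-1,3); dark=(im.max(1)<110)&((im.max(1).astype(int)-im.min(1))<25)&(z[:,0]>0)
Q=P[dark&(abs(P[:,1])<.06)&(P[:,2]>-.09)&(P[:,2]<.03)&(P[:,0]<.03)]
for a in np.arange(-.09,.03,.006):
    S=Q[(Q[:,2]>=a)&(Q[:,2]<a+.006)]
    if len(S): 
        L=S[S[:,1]<0];R=S[S[:,1]>0]
        print(round(a,3),len(S),'x',np.round(S[:,0].max(),3),'L',np.round([L[:,1].min(),L[:,1].max()],3) if len(L) else '','R',np.round([R[:,1].min(),R[:,1].max()],3) if len(R) else '')
```

```text
t 4.15 p [ 0.50480975 -0.00310208  0.10218392] psi 44.94194539122861 z [-3.10996726e-04  8.37114220e-05 -9.99999948e-01] q6 -1.0122410555760861 F [0.23165106 0.27720166 0.83139214] gap 0.6018529747345636 g 0.0
-0.09 3660 x 0.018 L [-0.06 -0.  ] R [0.001 0.06 ]
-0.084 2725 x 0.018 L [-0.06  -0.019] R [0.02 0.06]
-0.078 5568 x 0.014 L [-0.059 -0.022] R [0.023 0.06 ]
-0.072 2907 x 0.014 L [-0.058 -0.024] R [0.024 0.058]
-0.066 1249 x 0.014 L [-0.056 -0.026] R [0.027 0.056]
-0.06 928 x 0.013 L [-0.043 -0.025] R [0.026 0.043]
-0.054 755 x 0.012 L [-0.039 -0.025] R [0.026 0.04 ]
-0.048 763 x 0.012 L [-0.039 -0.025] R [0.026 0.04 ]
-0.042 692 x 0.012 L [-0.039 -0.025] R [0.025 0.04 ]
-0.036 627 x 0.012 L [-0.039 -0.025] R [0.025 0.039]
-0.03 475 x 0.012 L [-0.039 -0.025] R [0.025 0.039]
-0.024 168 x 0.011 L [-0.032 -0.025] R [0.025 0.032]
0.0 1 x -0.002 L  R [0.02 0.02]
0.006 1 x 0.004 L  R [0.019 0.019]
0.012 2 x 0.004 L  R [0.011 0.019]
0.018 4 x -0.098 L  R [0.011 0.011]
0.024 23 x -0.028 L [-0.012 -0.008] R [0.011 0.03 ]
```

View pics/w3.png

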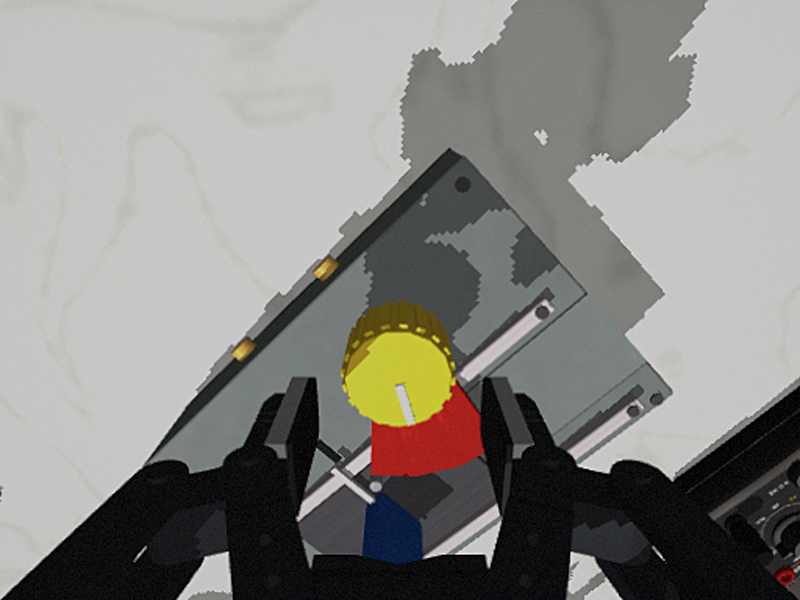

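The fingertips are at tool z of about -0.021 with ±25 mm clearance round the cap, and the body starts at about -0.09. Everything is shifted 35 mm back, so I'll go down by that much more.

>>> drive_tool(
  plan=[
    [0, 0, 0.015, 0, 0, 0, 0.2],
    [0, 0, 0.015, 0, 0, 0, 0.2],
    [0, 0, 0.012, 0, 0, 0, 0.2],
    [0, 0, 0, 0, 0, 0, 0.2],
    [0, 0, 0, 0, 0, 0, -0.2],
    [0, 0, 0, 0, 0, 0, -1],
    [0, 0, 0, 0, 0, 0, -1],
    [0, 0, 0, 0, 0, 0, -1],
  ],
  newtons=40,
)

```text
t: 5.0
tcp_pos: [0.5045, -0.0033, 0.0605]
tool_rot: [0.383, 0.924, -0.0, -0.0]
force: [-1.3, -2.7, -2.7]
finger_gap: 0.43
gripper_force: 40.6
```

>>> drive_tool(
  plan=[
    [0, 0, 0, 0, 0, -5, -1],
    [0, 0, 0, 0, 0, -8, -1],
    [0, 0, 0, 0, 0, -8, -1],
    [0, 0, 0, 0, 0, -8, -1],
    [0, 0, 0, 0, 0, -8, -1],
    [0, 0, 0, 0, 0, -8, -1],
    [0, 0, 0, 0, 0, -8, -1],
    [0, 0, 0, 0, 0, -8, -1],
    [0, 0, 0, 0, 0, -8, -1],
    [0, 0, 0, 0, 0, 0, -1],
  ],
)

```text
t: 6.0
tcp_pos: [0.5043, -0.0049, 0.0605]
tool_rot: [-0.209, 0.978, -0.001, -0.001]
force: [-3.6, -8.4, -1.6]
finger_gap: 0.438
gripper_force: 40.8
```

>>> drive_tool(
  plan=[
    [0, 0, 0, 0, 0, -6, -1],
    [0, 0, 0, 0, 0, -5, -1],
    [0, 0, 0, 0, 0, -4, -1],
    [0, 0, 0, 0, 0, -3, -1],
    [0, 0, 0, 0, 0, 0, -1],
  ],
)

```text
t: 6.5
tcp_pos: [0.5056, -0.0044, 0.0605]
tool_rot: [-0.356, 0.934, -0.001, 0.001]
force: [-1.5, -6.5, -4.0]
finger_gap: 0.43
gripper_force: 40.7
```

```bash
python3 -c "
from h import *
status();print(manip.sense()['ft_torque'])"
```

```text
t 6.5 p [ 0.50562645 -0.00442355  0.06053323] psi 131.73871785858788 z [ 1.71221608e-03 -8.07595258e-04 -9.99998208e-01] q6 -2.528583665803126 F [-1.52709535 -6.45524782 -3.97890036] gap 0.43016822758547857 g 40.71778893470764
[-1.0851627   0.08233336 -0.80563343]
```

>>> drive_tool(
  plan=[
    [0, 0, 0, 0, 0, 0, 0.3],
    [0, 0, 0, 0, 0, 0, 0.3],
    [0, 0, 0, 0, 0, 0, 0.3],
    [0, 0, -0.03, 0, 0, 0, 0.3],
    [0, 0, -0.04, 0, 0, 8.4, 0.3],
    [0, 0, -0.02, 0, 0, 8.5, 0.3],
    [0, 0, 0, 0, 0, 8.5, 0.3],
    [0, 0, 0, 0, 0, 8.5, 0.3],
    [0, 0, 0, 0, 0, 8.4, 0.3],
    [0, 0, 0, 0, 0, 0, 0.3],
  ],
)

```text
t: 7.5
tcp_pos: [0.505, -0.0028, 0.1506]
tool_rot: [0.003, 1.0, 0.0, 0.0]
force: [0.8, 0.8, -0.5]
finger_gap: 0.649
gripper_force: 0.0
```

Run:
```python
from h import *
d,W=wrist('w4',[.5705,-.0705,.13]); np.save('T.npy',W)
```

```text
t 7.5 p [ 0.50495545 -0.00275593  0.15063592] psi 89.6887614493863 z [ 6.55863662e-04  5.22195773e-05 -9.99999784e-01] q6 -1.7927400303236645 F [ 0.80765586  0.78606807 -0.46682088] gap 0.6485407497453735 g 0.0
tool shift [-0.06589804 -0.06738818  0.02067537]
```

View pics/w4.png

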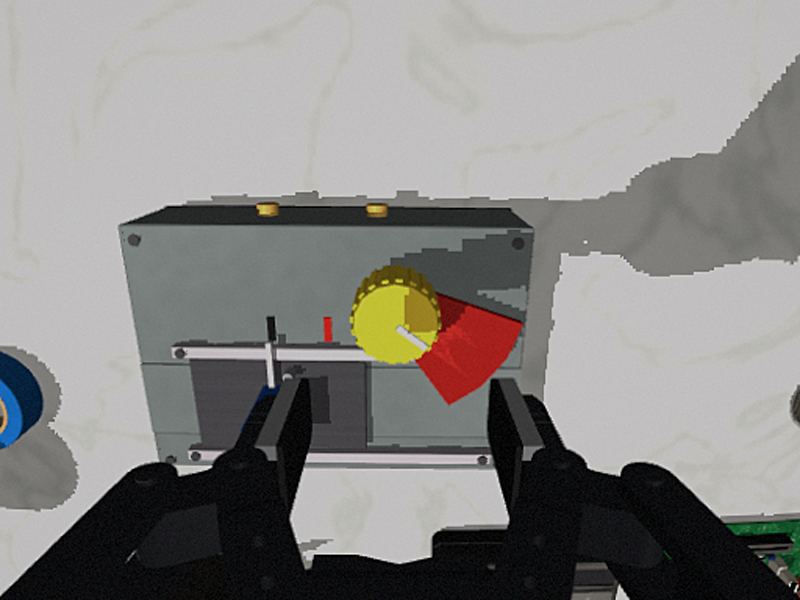

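The pointer is on the black closed tick (270,328) and the red half mark is at (328,328). The cam has swung clear to the right, with the cap's white line at about 55°. Next I grip the tab.

>>> drive_tool(
  plan=[
    [-0.033, -0.034, 0, 0, 0, 0, 0.2],
    [-0.033, -0.0335, 0, 0, 0, 0, 0.2],
    [0, 0, 0.03, 0, 0, 0, 0.2],
    [0, 0, 0.03, 0, 0, 0, 0.2],
    [0, 0, 0.018, 0, 0, 0, 0.2],
    [0, 0, 0.01, 0, 0, 0, 0.2],
    [0, 0, 0, 0, 0, 0, 0],
    [0, 0, 0, 0, 0, 0, -1],
    [0, 0, 0, 0, 0, 0, -1],
    [0, 0, 0, 0, 0, 0, -1],
  ],
  newtons=60,
)

```text
t: 8.55
tcp_pos: [0.5715, -0.0715, 0.0637]
tool_rot: [0.003, 1.0, -0.001, 0.001]
force: [-0.6, -0.6, 2.6]
finger_gap: 0.133
gripper_force: 58.9
```

>>> drive_tool(
  plan=[
    [0, 0, 0, 0, 0, 0, -1],
    [0, 0, 0, 0, 0, 0, -1],
    [0, 0, 0, 0, 0, 0, -1],
    [0, 0, 0, 0, 0, 0, -1],
  ],
)

```text
t: 8.95
tcp_pos: [0.5715, -0.0716, 0.0636]
tool_rot: [0.003, 1.0, -0.0, 0.001]
force: [-0.5, -1.4, 6.5]
finger_gap: 0.132
gripper_force: 59.5
```

>>> drive_tool(
  plan=[
    [0, 0.003, 0, 0, 0, 0, -1],
    [0, 0.005, 0, 0, 0, 0, -1],
    [0, 0.006, 0, 0, 0, 0, -1],
    [0, 0.006, 0, 0, 0, 0, -1],
    [0, 0.005, 0, 0, 0, 0, -1],
    [0, 0.003, 0, 0, 0, 0, -1],
    [0, 0, 0, 0, 0, 0, -1],
    [0, 0, 0, 0, 0, 0, -1],
  ],
)

```text
t: 9.75
tcp_pos: [0.5719, -0.0454, 0.0636]
tool_rot: [0.003, 1.0, -0.002, 0.001]
force: [-1.2, -8.2, 5.8]
finger_gap: 0.132
gripper_force: 59.4
```

Run:
```python
from h import *
d,W=wrist('w5'); np.save('T.npy',W)
c=d['image'][185:285,150:350,::-1];cv2.imwrite('pics/w5c.png',cv2.resize(c,None,fx=4,fy=4,interpolation=cv2.INTER_CUBIC))
```

```text
t 9.75 p [ 0.57188391 -0.04537179  0.06361073] psi 89.65867422814732 z [ 0.00290922 -0.00356412 -0.99998942] q6 -1.8345788350696162 F [-1.19411006 -8.23094469  5.82401783] gap 0.13152136699292347 g 59.36116576194763
```

View pics/w5c.png

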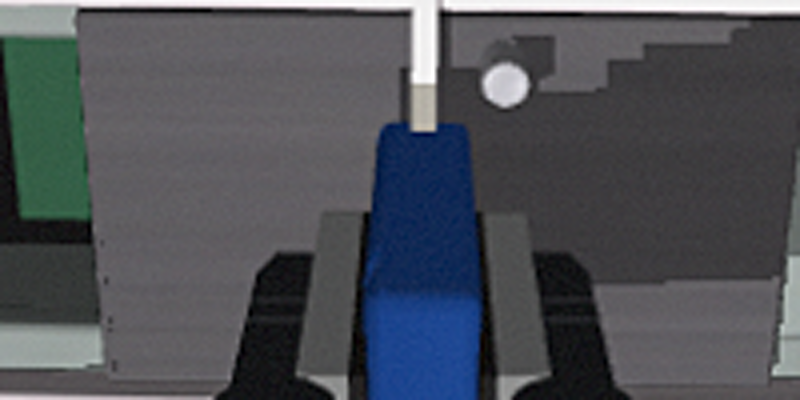

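The pointer meets the blue tab at crop (424,125), with the pin at (505,85) and the fingers square on the tab. The picture budget is used up, so I'll measure the rest by code: red tick against tab, pin and pointer.

```bash
cat >> h.py <<'E'
def measure(d,T):
    hs=cv2.cvtColor(d['image'],cv2.COLOR_RGB2HSV).astype(int); H,S,V=hs[...,0],hs[...,1],hs[...,2]
    m=((H<8)|(H>172))&(S>140)&(V>60); n,l,st,ce=cv2.connectedComponentsWithStats(m.astype(np.uint8))
    for i in range(1,n):
        if st[i,4]>15: print('red',st[i],ce[i],np.round(world(d,*ce[i],.060,T),4))
    b=(H>105)&(H<125)&(S>120)
    for v in range(262,300,6):
        u=np.nonzero(b[v,200:320])[0]+200
        if len(u): print('tab row',v,u.min(),u.max(),np.round(world(d,(u.min()+u.max())/2,v,.110,T),4), d['z_map'][v,int(u.mean())])
    print('pin',np.round(world(d,150+505/4-.4,185+85/4-.4,.074,T),4))
    w=(S<40)&(V>150)
    for v in range(140,215,4):
        r=np.nonzero(w[v,240:275])[0]+240
        if len(r): print('white',v,r.min(),r.max(),len(r),np.round(world(d,r.mean(),v,None,T),4))
E
python3 -c "
from h import *
measure(np.load('wrist.npz'),np.load('T.npy'))"
```

```text
red [ 356  121  120  113 6335] [416.97395422 177.5261247 ] [0.5384 0.04   0.06  ]
red [260 141   8  28 209] [263.6507177  154.73684211] [ 0.5261 -0.0408  0.06  ]
tab row 262 240 270 [ 0.5575 -0.0452  0.11  ] 0.1269744
tab row 268 241 269 [ 0.5603 -0.0452  0.11  ] 0.12785242
tab row 274 241 272 [ 0.5631 -0.0446  0.11  ] 0.12968726
tab row 280 241 269 [ 0.5659 -0.0452  0.11  ] 0.13133036
tab row 286 204 269 [ 0.5688 -0.0528  0.11  ] 0.13125
tab row 292 200 269 [ 0.5717 -0.0537  0.11  ] 0.13227583
tab row 298 242 268 [ 0.5748 -0.0453  0.11  ] 0.13240677
pin [ 0.5483 -0.035   0.074 ]
white 140 240 274 35 [ 0.5183 -0.0441  0.0608]
white 144 240 274 25 [ 0.5203 -0.0456  0.0612]
white 148 240 274 25 [ 0.5224 -0.0456  0.0605]
white 152 240 274 26 [ 0.5244 -0.0453  0.0608]
white 156 240 274 26 [ 0.5267 -0.0454  0.0601]
white 160 240 274 26 [ 0.5285 -0.0454  0.0609]
white 164 240 274 26 [ 0.531  -0.0454  0.0594]
white 168 240 274 26 [ 0.5303 -0.0453  0.0696]
white 172 253 259 7 [ 0.5322 -0.0447  0.07  ]
white 176 240 274 35 [ 0.5342 -0.0442  0.0704]
white 180 240 274 35 [ 0.5366 -0.0442  0.069 ]
white 184 240 274 35 [ 0.5384 -0.0442  0.07  ]
white 188 253 258 6 [ 0.5402 -0.0449  0.0708]
white 192 253 258 6 [ 0.5428 -0.045   0.0693]
white 196 253 258 6 [ 0.5448 -0.045   0.0697]
white 200 253 258 6 [ 0.547  -0.045   0.0693]
white 204 253 274 10 [ 0.5507 -0.0415  0.0656]
white 208 253 274 10 [ 0.553  -0.0415  0.0655]
white 212 253 258 6 [ 0.5533 -0.045   0.0701]
```

Pointer and tick agree that 3.9 mm is left, which matches 26.2 mm travelled at 8.2 N.

>>> drive_tool(
  plan=[
    [0, 0.0022, 0, 0, 0, 0, -1],
    [0, 0.002, 0, 0, 0, 0, -1],
    [0, 0, 0, 0, 0, 0, -1],
    [0, 0, 0, 0, 0, 0, -1],
    [0, 0, 0, 0, 0, 0, -1],
    [0, 0, 0, 0, 0, 0, -1],
  ],
)

```text
t: 10.4
tcp_pos: [0.572, -0.0416, 0.0636]
tool_rot: [0.003, 1.0, -0.002, 0.002]
force: [-1.5, -8.3, 5.8]
finger_gap: 0.132
gripper_force: 59.4
```

Run:
```python
from h import *
d,W=wrist('w6'); measure(d,W)
```

```text
t 10.4 p [ 0.57197496 -0.04155704  0.06362775] psi 89.64489835508112 z [ 0.00305043 -0.00386488 -0.99998788] q6 -1.8273237255206547 F [-1.5356135  -8.32264066  5.7611306 ] gap 0.13243456018308908 g 59.38128590583801
red [ 348  121  121  113 6461] [409.10091317 176.89552701] [0.5382 0.0395 0.06  ]
red [253 141   8  27 199] [256.30150754 153.34673367] [ 0.5254 -0.0407  0.06  ]
tab row 262 240 270 [ 0.5576 -0.0413  0.11  ] 0.12809832
tab row 268 240 269 [ 0.5604 -0.0415  0.11  ] 0.12838636
tab row 274 241 269 [ 0.5632 -0.0414  0.11  ] 0.12984072
tab row 280 241 269 [ 0.566  -0.0414  0.11  ] 0.1299898
tab row 286 242 269 [ 0.5689 -0.0412  0.11  ] 0.13206993
tab row 292 242 310 [ 0.5719 -0.0328  0.11  ] 0.13264245
tab row 298 242 305 [ 0.5749 -0.0338  0.11  ] 0.13230127
pin [ 0.5484 -0.0312  0.074 ]
white 140 240 274 35 [ 0.5185 -0.0403  0.0604]
white 144 240 274 25 [ 0.5205 -0.0402  0.0607]
white 148 240 274 25 [ 0.5226 -0.0402  0.0605]
white 152 240 274 25 [ 0.5246 -0.0402  0.0607]
white 156 240 274 25 [ 0.5266 -0.0402  0.0608]
white 160 240 274 25 [ 0.5288 -0.0402  0.0604]
white 164 240 274 17 [ 0.5307 -0.0422  0.0611]
white 168 240 274 21 [ 0.5305 -0.0418  0.0692]
white 172 253 259 7 [ 0.5324 -0.0408  0.0697]
white 176 240 274 34 [ 0.5345 -0.0404  0.0694]
white 180 240 274 34 [ 0.4883 -0.0405  0.2212]
white 184 240 274 35 [ 0.5383 -0.0404  0.0704]
white 188 253 258 6 [ 0.5405 -0.0411  0.0702]
white 192 253 258 6 [ 0.5427 -0.0411  0.0699]
white 196 253 258 6 [ 0.5446 -0.0411  0.0704]
white 200 253 258 6 [ 0.5468 -0.0412  0.0702]
white 204 253 274 10 [ 0.5511 -0.0377  0.0648]
white 208 253 274 10 [ 0.5532 -0.0377  0.0651]
white 212 253 258 6 [ 0.5534 -0.0412  0.0699]
```

The pointer is within about 0.2 mm of the red mark (30 mm travelled) and the grip is firm. Handing in.

```bash
python3 -c "
from station import manip
print(manip.sign_off())"
```

```text
the job is handed in; nothing more can be done
None
```

I turned the cap anticlockwise to its stop, slid the shutter to the half-open mark (pointer within about 0.2 mm of red), and handed the job in at about 10.4 s with the fingers still gripping the tab; sign-off returned no verdict.

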